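# Stack the strainer cups and hold the cover over its pillars

### The job

Get the paint strainer ready to close: nest the loose steel strainer cup upright and fully home in the identical cup in the stand and let go of it. Then pick up the cover plate by its rib and hold it level and still about 2 cm above the four pillar tops, each hole centred over its threaded hole (either way round), so that I can start the bolts; finish while still holding it there, not resting on anything. Leave the bottle, the jar and the brush alone.

Things in the scene. Friction and masses are not known exactly. Their poses are not given: they have to be found in the camera images.
- stand: Grey stand, fixed: base 160 x 120 x 10 mm with four 20 mm dark steel pillars, tops 100 mm above the table, 130 mm apart along the stand's x, 90 mm along its y. A ring 6 mm high in the middle of the base keeps the seated cup's foot centred. Origin: centre of the base's underside, on the table; z up.
- seated_cup: Steel cup, 58 mm tall, wall and floor 3 mm, about 120 g: outside a cone from 30 mm diameter at the foot to 46 mm at 36 mm up, then a flat shoulder out to a straight band, 60 mm diameter, up to the rim. Origin: centre of underside, z up. Stands in the middle of the stand, foot 10 mm and rim 68 mm above the table.
- loose_cup: Steel cup, 58 mm tall, wall and floor 3 mm, about 120 g: outside a cone from 30 mm diameter at the foot to 46 mm at 36 mm up, then a flat shoulder out to a straight band, 60 mm diameter, up to the rim. Origin: centre of underside, z up. Stands on the table to one side. Nested, its shoulder rests on the seated cup's rim, its origin about 22 mm above the other's and its rim about 10 mm below the pillar tops.
- cover: Aluminium plate 160 x 120 x 8 mm, about 0.42 kg, flat on the table to the other side, with four 14 mm holes, 130 mm apart along its x, 90 mm along y. Black upright grip rib on its centre: 70 mm long along x, 16 mm thick along y, top 46 mm above the underside. Origin: centre of underside, z up. Balances on the rib; fits the stand either way round.
- stand_thread0 (a point): Mouth of the 8 mm threaded hole in the top of the stand's pillar at (+65, +45) mm in the stand's x, y; 100 mm above the table.
- stand_thread1 (a point): Mouth of the 8 mm threaded hole in the top of the stand's pillar at (-65, +45) mm in the stand's x, y; 100 mm above the table.
- stand_thread2 (a point): Mouth of the 8 mm threaded hole in the top of the stand's pillar at (-65, -45) mm in the stand's x, y; 100 mm above the table.
- stand_thread3 (a point): Mouth of the 8 mm threaded hole in the top of the stand's pillar at (+65, -45) mm in the stand's x, y; 100 mm above the table.
- cover_hole0 (a point): Centre of the cover plate's 14 mm hole at (+65, +45) mm in the plate's x, y, at the plate's underside.
- cover_hole1 (a point): Centre of the cover plate's 14 mm hole at (-65, +45) mm in the plate's x, y, at the plate's underside.
- cover_hole2 (a point): Centre of the cover plate's 14 mm hole at (-65, -45) mm in the plate's x, y, at the plate's underside.
- cover_hole3 (a point): Centre of the cover plate's 14 mm hole at (+65, -45) mm in the plate's x, y, at the plate's underside.
- paint_bottle: Bystander, leave it alone: blue plastic paint bottle, 56 mm diameter, 150 mm tall, standing.
- paint_jar: Bystander, leave it alone: reddish-brown paint jar with white cap, 68 mm diameter, 75 mm tall, standing.
- brush: Bystander, leave it alone: paint brush, 200 mm long, lying flat.
Mind the look-alikes: they are no part of the job. What is shaped like the loose_cup but black or turquoise is not meant.

How it is judged (in metres and radians):
On the way:
1. the loose cup is nested upright and fully home in the seated cup, and let go (horizontal distance between loose_cup and seated_cup below 0.004 m and z of loose_cup in the frame of seated_cup between 0.019 and 0.025 m and angle between each of loose_cup, seated_cup's own z axis and vertical below 0.1 rad and horizontal distance between seated_cup and stand below 0.008 m and z of seated_cup in the frame of stand below 0.014 m and contact force between the fingers and loose_cup below 0.1 N), for 0.2 s.
At the end, for the whole second after the job is handed in: Loose cup home in the seated cup (axes within 4 mm, 19-25 mm above, upright to 0.1 rad, let go), seated cup within 8 mm of mid-stand; cover held in the fingers, still, level to 0.06 rad, 8-40 mm above the pillar tops, each hole within 4 mm sideways of a thread, touching neither stand nor cup (all of step 1 and ((horizontal distance between cover_hole0 and stand_thread0 below 0.004 m and horizontal distance between cover_hole1 and stand_thread1 below 0.004 m and horizontal distance between cover_hole2 and stand_thread2 below 0.004 m and horizontal distance between cover_hole3 and stand_thread3 below 0.004 m) or (horizontal distance between cover_hole0 and stand_thread2 below 0.004 m and horizontal distance between cover_hole1 and stand_thread3 below 0.004 m and horizontal distance between cover_hole2 and stand_thread0 below 0.004 m and horizontal distance between cover_hole3 and stand_thread1 below 0.004 m)) and z of cover in the frame of stand between 0.108 and 0.14 m and angle between cover's own z axis and vertical below 0.06 rad and contact force between cover and stand below 0.1 N and contact force between cover and loose_cup below 0.1 N and contact force between the fingers and cover above 0.5 N and linear speed of cover below 0.02 m/s and angular speed of cover below 0.15 rad/s); the arm keeps its last pose, push and grip.
It fails at once if the paint bottle is disturbed (moved over 30 mm) (distance of paint_bottle from where it was at the start of the episode above 0.03 m).
It fails at once if the paint jar is disturbed (moved over 30 mm) (distance of paint_jar from where it was at the start of the episode above 0.03 m).
It fails at once if the brush is disturbed (moved over 30 mm) (distance of brush from where it was at the start of the episode above 0.03 m).
It also fails if it takes over 61 s, if anything falls off the work surface, if the arm or the gripper's body presses on something with over 40 N, if the wrist force passes 120 N, or if a joint passes its speed limit or range.

### The arm

A 6-joint arm with a two-finger parallel gripper is mounted at the origin on the work surface. World frame = base frame: x ahead of the robot, y to its left, z up, the work surface at z = 0. Lengths are in m, angles in degrees, forces in N, time in s.
With the tool pointing down it reaches from about 0.4 to 0.825 m from the base axis. Payload 7 kg.
Tool frame: the origin (TCP) lies midway between the tips of the shut fingers; the grasp point (between the pads) lies 19 mm behind it (ctrl.hold_point_z is the distance from the TCP to the grasp point, in m); z points along the fingers, y is the line along which they close (so a half turn about z gives the same grasp; the last joint's range is limited). The gripper opens to 88 mm and grips with 3 to 60 N. Pads are 19 mm wide; open, the fingers measure 130 mm over their backs; the gripper's body (78 mm by 193 mm) begins 47 mm behind the grasp point.
Start: joints at [89.788, 20.546, 0.682, 0, -70.136, -16.507], TCP at [0.194, 0.646, 0.227] pointing down, gripper open.
Joint ranges: [-176.03, 176.03], [-82.01, 121.73], [-58.28, 71.71], [-173.87, 95.51], [-174.79, -0.11], [-173.66, 173.66]. Speed limits (degrees/s): [136.94, 136.94, 172.46, 180, 180, 180].

### API

Orientations are given as [roll, pitch, yaw] about the fixed x, y, z axes, in that order (R = Rz(yaw) Ry(pitch) Rx(roll)).
In Python, from plant import ctrl gives the robot as it stands.
- The arm moves only by the tool apply_moves, never from a script. Its argument "deltas" is a list of rows, each an object with "fingers": the finger opening in mm, from 0 to 87.6; "delta_pos": the shift along the tool's x, y, z in mm, a list of three; "angular": the turn, a rotation vector about the tool's x, y, z in degrees, a list of three. A call has 1 to 10 rows; each row is the pose to reach, as a shift and turn from the pose commanded when the call began, along the tool's axes at that moment; what a row does not reach only later rows make up. A row lasts 1/10 s, in which the tool goes at most 50 mm and 8.59 degrees, less where a joint would pass 70% of its speed; a pose out of reach is approached as far as the arm can. A call with a gripper value outside its range is refused whole. The fingers move at their own pace and stop on an object; the grip force is fixed at half the most. Time passes only in rows, so rows that repeat a pose let the fingers close. It gives the time, the measured TCP pose, the force, the opening and the grip force at its end, in the units of the state.
- ctrl.get_obs(): the state, without advancing time (a new reading comes with each control period).
- ctrl.snapshot(name): name is "scene" or "side" or "wrist"; returns the picture (400x640x3 uint8, red, green, blue); there is no depth.
- ctrl.camera_params(name): a dict with "fx", "fy", "cx", "cy" (pixels), "cam_to_world" (4x4, takes a point from camera to world coordinates); the wrist camera has in their place "mount" (4x4, takes a point from camera to tool coordinates, whose origin is the TCP and whose axes are the flange's). Camera axes: x right, y up, looking along -z (the intrinsics and any distortion apply to the point x, -y, -z); pixel columns grow to the right and rows downward; lengths in m; the calibration is good to about 2 mm. A picture is of the moment at which its call begins: read the wrist's pose just before it. camera_params takes no time and is no camera call.
- ctrl.close_job(): hands the job in; it is judged then, once.
The state is a dict: "clock": time; "joint_pos": joint angles; "qvel": joint speeds; "tau": joint torques, N m; "tool_pos": TCP position; "orientation": TCP orientation; "force": force on the tool from outside, world axes, zero at the start; "moment": the same for the moment, N m; "opening": finger opening in m; "gripper_force": force on a finger pad.
Only numpy, scipy, OpenCV 4.12 (cv2) and the standard library are available. Lean on these libraries where they do the work, as an engineer would, in place of code of your own. Each camera call takes 0.05 s, during which the arm holds its last target. There are 200 camera calls.

## Working session

There is one attempt and no reset: what is moved stays moved. The work goes in short steps, Python scripts to look and compute and a tool call to move; the robot and the scene stay as the last step left them, time stands still between calls to the robot, and variables do not carry over. Pictures are saved under pics/ and viewed, at most 10 in all, crops included, and the job is handed in when it is done.

Besides the shell and the picture viewer there is one more tool, called after "Call:" as name(argument=value, ...), one argument or row to a line, values as JSON. apply_moves: Moves the arm, as the interface text tells. Its arguments: {"type":"object","properties":{"deltas":{"type":"array"}},"required":["deltas"]}

```bash
mkdir -p pics; ls; python3 - <<'E'
from plant import ctrl
import cv2
for n in ("scene","side"):
    cv2.imwrite(f"pics/{n}0.png",ctrl.snapshot(n)[:,:,::-1])
    p=ctrl.camera_params(n);print(n,p)
print(ctrl.camera_params("wrist"));print(ctrl.get_obs(),ctrl.hold_point_z)
E
```

```text
pics
scene {'fx': 505.68078445900574, 'fy': 505.68078445900574, 'cx': 318.74204513615297, 'cy': 198.32783961500903, 'cam_to_world': array([[-3.93592680e-01, -5.77835833e-01,  7.14975910e-01,
         1.67560896e+00],
       [ 9.19284941e-01, -2.47398284e-01,  3.06119726e-01,
         4.99490080e-01],
       [-3.13360955e-06,  7.77753071e-01,  6.28569933e-01,
         1.08797800e+00],
       [ 0.00000000e+00,  0.00000000e+00,  0.00000000e+00,
         1.00000000e+00]])}
side {'fx': 364.73698280526725, 'fy': 364.73698280526725, 'cx': 318.55535515192867, 'cy': 196.96948091466732, 'cam_to_world': array([[ 0.6609286 ,  0.47959559, -0.57720139, -0.0022323 ],
       [-0.7501492 ,  0.44394756, -0.49008851, -0.47782329],
       [ 0.02120286,  0.75690068,  0.65318589,  0.71861554],
       [ 0.        ,  0.        ,  0.        ,  1.        ]])}
{'fx': 298.18815277806937, 'fy': 298.18815277806937, 'cx': 316.5427526099917, 'cy': 200.48322246911627, 'mount': array([[-5.07914136e-04,  9.58104277e-01,  2.86419161e-01,
         7.68276323e-02],
       [ 9.99999807e-01,  5.89131789e-04, -1.97387802e-0
[... 181 characters left out ...]
 1.00000000e+00]])}
{'clock': 0.1, 'joint_pos': array([ 8.97878206e+01,  2.05869541e+01,  6.39781483e-01, -1.57375597e-02,
       -7.01341993e+01, -1.65062047e+01]), 'qvel': array([ 0.05071454, -0.07254822,  0.16893253,  0.03078729,  0.01176296,
       -0.02999609]), 'tau': array([-1.53544024e-03, -5.84165418e+01,  2.93753064e+01,  7.01564535e+00,
        1.01342911e-02, -6.11078940e-05]), 'tool_pos': array([0.19409616, 0.646058  , 0.22573266]), 'orientation': array([ 1.79917778e+02, -8.93574891e-03, -1.67237361e+01]), 'force': array([-0.13038232,  0.3891423 , -0.51260728]), 'moment': array([ 0.03546933,  0.00074898, -0.03812063]), 'gripper_force': 0.0, 'opening': 0.08742861955633664} 0.0188
```

View pics/scene0.png

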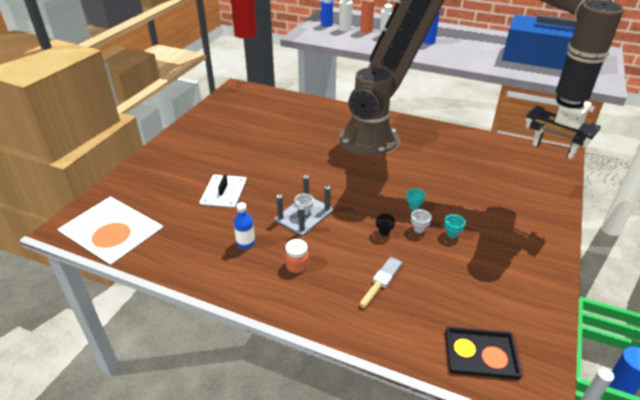

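View pics/side0.png

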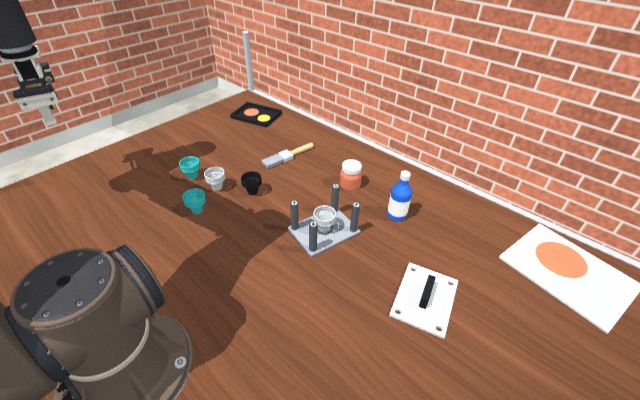

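Cups in the scene view: black (385,225), turquoise (415,198) and (455,226), and steel (421,221). The steel one is the loose cup, because the only other steel cup sits in the stand at (304,203). The cover is at (223,190), the bottle at (244,228), the jar at (296,257) and the brush at (380,283). I'll check this in an enlarged crop.

```bash
python3 - <<'E'
import cv2,numpy as np
a=cv2.imread("pics/scene0.png");b=cv2.imread("pics/side0.png")
f=lambda i,x,y,w,h,s:cv2.resize(i[y:y+h,x:x+w],None,fx=s,fy=s,interpolation=cv2.INTER_CUBIC)
cv2.imwrite("pics/c1.png",np.vstack([f(a,270,165,200,75,4),f(b,280,175,200,75,4)]))
cv2.imwrite("pics/c2.png",np.hstack([f(a,190,165,80,60,5),f(b,385,255,80,84,5)[:300],][:1]+[f(b,385,258,80,60,5)]))
cv2.imwrite("pics/c3.png",np.vstack([np.hstack([f(a,190,165,70,50,5),f(b,170,150,90,50,5)]),f(b,310,255,160,60+20,5)]) if 0 else np.vstack([f(a,190,170,160,45,5),f(b,170,150,160,70,5)]))
E
```

```text
(no output)
```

View pics/c1.png

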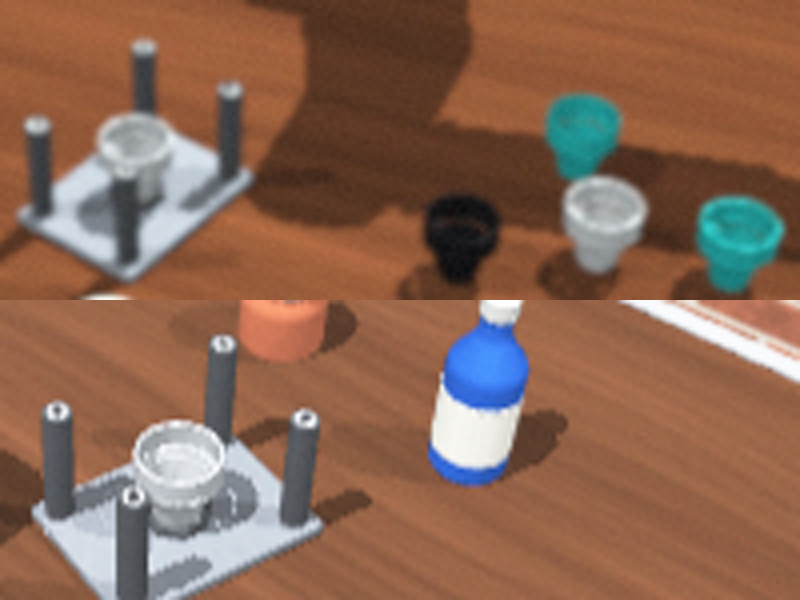

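The steel cup shows clearly between the two turquoise ones and right of the black one: its rim centre is at crop (604,208), which is scene (420.7,216.7). The pillar tops are visible in both views.

```bash
cat > h.py <<'E'
import numpy as np
from plant import ctrl
from scipy.spatial.transform import Rotation as Ro
def cam(n,obs=None):
    p=ctrl.camera_params(n)
    if n!="wrist": return p,p["cam_to_world"]
    T=np.eye(4);T[:3,:3]=Ro.from_euler("xyz",obs["orientation"],degrees=True).as_matrix();T[:3,3]=obs["tool_pos"]
    return p,T@p["mount"]
def px2w(n,uv,z,obs=None):
    p,M=cam(n,obs);uv=np.atleast_2d(uv).astype(float)
    d=np.c_[(uv[:,0]-p["cx"])/p["fx"],-(uv[:,1]-p["cy"])/p["fy"],-np.ones(len(uv))]@M[:3,:3].T
    return M[:3,3]+d*((z-M[2,3])/d[:,2])[:,None]
def w2px(n,P,obs=None):
    p,M=cam(n,obs);c=(np.atleast_2d(P)-M[:3,3])@M[:3,:3]
    return np.c_[p["cx"]-p["fx"]*c[:,0]/c[:,2],p["cy"]+p["fy"]*c[:,1]/c[:,2]]
def togo(obs,pos,yaw):
    "shift in tool axes mm and rotvec deg from obs pose to pos, tool down with yaw"
    R=Ro.from_euler("xyz",obs["orientation"],degrees=True);G=Ro.from_euler("xyz",[180,0,yaw],degrees=True)
    return np.round(R.inv().apply(np.array(pos)-obs["tool_pos"])*1e3,1),np.round((R.inv()*G).as_rotvec(degrees=True),2)
E
python3 - <<'E'
from h import *
np.set_printoptions(precision=4,suppress=True)
A=np.array([(144,47),(230,90),(125,177),(38,125)])/4+[270,165]-.375
B=np.array([(133,195),(57,111),(223,45),(305,119)])/4+[280,175]-.375
for n,u in(("scene",A),("side",B)):
    w=px2w(n,u,.1);print(n,w[:,:2],w.mean(0)[:2],[np.linalg.norm(w[i]-w[i-1]) for i in range(4)],np.degrees(np.arctan2(*(w[1]-w[0])[1::-1])))
print("loose",px2w("scene",[420.7,216.7],.058),px2w("side",[214.5,174],.058))
print("cover",px2w("scene",[223,190],.008),px2w("side",[427,292],.046))
for k,(u,v) in dict(bottle=(244,246),jar=(296,266),turq=(415,198),turq2=(455,222),black=(385,220)).items(): print(k,px2w("scene",(u,v),0 if k in("bottle","jar") else .05))
E
```

```text
scene [[ 0.4633 -0.0664]
 [ 0.4889  0.0205]
 [ 0.6199 -0.0114]
 [ 0.5894 -0.1004]] [ 0.5404 -0.0394] [np.float64(0.13052879140570048), np.float64(0.09065797232233531), np.float64(0.13479902184004539), np.float64(0.09401709094636766)] 73.60121152698257
side [[ 0.4626 -0.0677]
 [ 0.4859  0.0186]
 [ 0.6096 -0.0167]
 [ 0.5873 -0.1025]] [ 0.5363 -0.0421] [np.float64(0.12953855633793612), np.float64(0.08931525692652016), np.float64(0.1286300524044072), np.float64(0.0886230314741895)] 74.86683993117092
loose [[0.4629 0.3242 0.058 ]] [[0.4502 0.3129 0.058 ]]
cover [[ 0.5356 -0.3498  0.008 ]] [[ 0.5147 -0.3572  0.046 ]]
bottle [[ 0.742  -0.1495  0.    ]]
jar [[0.755  0.0327 0.    ]]
turq [[0.3696 0.2825 0.05  ]]
turq2 [[0.4363 0.4264 0.05  ]]
black [[0.5124 0.225  0.05  ]]
```

View pics/c2.png

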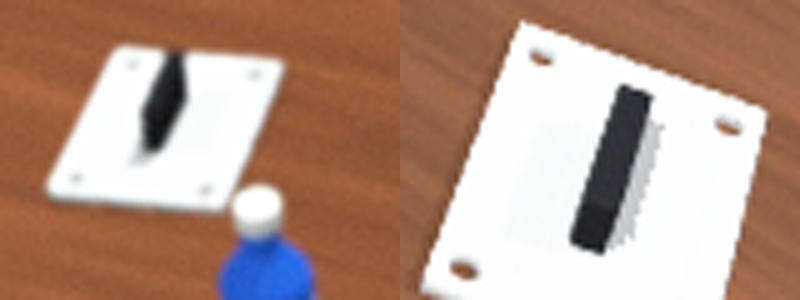

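Stand centre comes out at about (0.538,-0.041) with yaw -15.5°, and the pillar spacings come out near 130 and 90 mm, so that holds. The loose cup is at about (0.457,0.319). I'll move above it with the closing axis along the stand's x.

```bash
python3 - <<'E'
from h import *
np.set_printoptions(precision=4,suppress=True)
print(togo(ctrl.get_obs(),[.457,.319,.19],-105.5))
A=np.array([(132,64),(255,75),(205,190),(76,178)])/5+[190,165]-.4
B=np.array([(463,268),(541,56),(728,125)])/5+[385-80,258]-.4
for n,u in(("scene",A),("side",B)):
    w=px2w(n,u,.008);print(n,w[:,:2],w.mean(0)[:2],np.linalg.norm(np.diff(w,axis=0),axis=1),np.degrees(np.arctan2(*(w[1]-w[0])[1::-1])))
E
```

```text
(array([345.9, 237.5,  36.1]), array([ 0.06, -0.07, 88.78]))
scene [[ 0.4824 -0.4116]
 [ 0.4592 -0.324 ]
 [ 0.5848 -0.2899]
 [ 0.6081 -0.3768]] [ 0.5336 -0.3506] [0.0906 0.1302 0.0899] 104.84432726981674
side [[ 0.4547 -0.3259]
 [ 0.5806 -0.2916]
 [ 0.6047 -0.3785]] [ 0.5467 -0.332 ] [0.1305 0.0902] 15.262679152999079
```

The cover holes measure 130 x 90 mm, which matches. Cover centre is about (0.532,-0.351), yaw +15°.

Call:
apply_moves(
  deltas=[
    {"fingers": 87,"delta_pos": [346,237.5,36],"angular": [0,0,88.8]},
    {"fingers": 87,"delta_pos": [346,237.5,36],"angular": [0,0,88.8]},
    {"fingers": 87,"delta_pos": [346,237.5,36],"angular": [0,0,88.8]},
    {"fingers": 87,"delta_pos": [346,237.5,36],"angular": [0,0,88.8]},
    {"fingers": 87,"delta_pos": [346,237.5,36],"angular": [0,0,88.8]},
    {"fingers": 87,"delta_pos": [346,237.5,36],"angular": [0,0,88.8]},
    {"fingers": 87,"delta_pos": [346,237.5,36],"angular": [0,0,88.8]},
    {"fingers": 87,"delta_pos": [346,237.5,36],"angular": [0,0,88.8]},
    {"fingers": 87,"delta_pos": [346,237.5,36],"angular": [0,0,88.8]},
    {"fingers": 87,"delta_pos": [346,237.5,36],"angular": [0,0,88.8]},
  ],
)

```text
clock: 1.1
tool_pos: [0.4584, 0.3166, 0.1899]
orientation: [180.0, -0.1, -103.2]
force: [0.1, 0.4, 0.4]
opening: 0.0869
gripper_force: 0.0
```

Call:
apply_moves(
  deltas=[
    {"fingers": 87,"delta_pos": [0,0,0],"angular": [0,0,2.5]},
    {"fingers": 87,"delta_pos": [0,0,0],"angular": [0,0,2.5]},
    {"fingers": 87,"delta_pos": [0,0,0],"angular": [0,0,2.5]},
  ],
)

```text
clock: 1.4
tool_pos: [0.4571, 0.3194, 0.1904]
orientation: [180.0, -0.0, -105.1]
force: [1.1, -0.6, -0.1]
opening: 0.0871
gripper_force: 0.0
```

```bash
python3 - <<'E'
from h import *
import cv2
o=ctrl.get_obs();im=ctrl.snapshot("wrist")[:,:,::-1].copy()
print(o["tool_pos"],o["orientation"],o["joint_pos"])
cv2.imwrite("pics/w1.png",im)
u=w2px("wrist",[[.457,.319,.058]],o);print(u)
# steel blob: bright, unsaturated
h=cv2.cvtColor(im,cv2.COLOR_BGR2HSV)
m=((h[:,:,1]<60)&(h[:,:,2]>100)).astype(np.uint8)
n,l,s,c=cv2.connectedComponentsWithStats(m)
for i in range(1,n):
    if s[i,4]>150: print(s[i],c[i])
E
```

```text
[0.45709869 0.31935272 0.19037041] [ 1.79987610e+02 -1.97170104e-02 -1.05063366e+02] [ 5.50554952e+01  1.11214871e+01 -1.73030851e+01 -5.62360123e-03
 -6.15981834e+01 -7.01161879e+01]
[[315.88622682 189.87889828]]
[ 291  161   59   61 2763] [319.91567137 191.3655447 ]
[  78  183  102   41 3319] [128.12805062 202.56523049]
[   0  234   75   92 1824] [ 25.92872807 263.99287281]
[ 559  234   81   88 1996] [610.08416834 264.31713427]
[175 236  57  34 978] [206.54294479 253.94785276]
[402 236  57  34 985] [426.49746193 254.        ]
[ 154  273  326   63 9112] [316.46444249 290.48847673]
[  55  370  354   30 9772] [238.25736799 385.21377405]
```

View pics/w1.png

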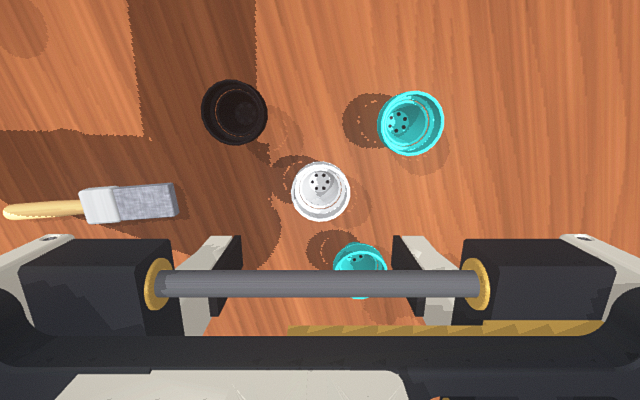

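The wrist view shows the steel cup's rim centred at (320.5,191.5), about 60 px across (61 expected). The closing axis (image x) is clear of the black and turquoise cups.

```bash
python3 - <<'E'
from h import *
o=ctrl.get_obs();w=px2w("wrist",[320.5,191.5],.058,o);print(w,togo(o,[w[0,0],w[0,1],.037],-105.5))
E
```

```text
[[0.45293293 0.32204185 0.058     ]] (array([ -1.4,   4.6, 153.4]), array([ 0.01, -0.01,  0.44]))
```

Call:
apply_moves(
  deltas=[
    {"fingers": 87,"delta_pos": [-1.5,4.5,40],"angular": [0,0,0.4]},
    {"fingers": 87,"delta_pos": [-1.5,4.5,80],"angular": [0,0,0.4]},
    {"fingers": 87,"delta_pos": [-1.5,4.5,115],"angular": [0,0,0.4]},
    {"fingers": 87,"delta_pos": [-1.5,4.5,140],"angular": [0,0,0.4]},
    {"fingers": 87,"delta_pos": [-1.5,4.5,153.5],"angular": [0,0,0.4]},
    {"fingers": 87,"delta_pos": [-1.5,4.5,153.5],"angular": [0,0,0.4]},
    {"fingers": 50,"delta_pos": [-1.5,4.5,153.5],"angular": [0,0,0.4]},
    {"fingers": 50,"delta_pos": [-1.5,4.5,153.5],"angular": [0,0,0.4]},
    {"fingers": 50,"delta_pos": [-1.5,4.5,153.5],"angular": [0,0,0.4]},
    {"fingers": 50,"delta_pos": [-1.5,4.5,153.5],"angular": [0,0,0.4]},
  ],
)

```text
clock: 2.45
tool_pos: [0.4537, 0.3225, 0.038]
orientation: [-180.0, 0.1, -105.5]
force: [2.3, -0.3, 1.3]
opening: 0.0602
gripper_force: 7.1
```

Call:
apply_moves(
  deltas=[
    {"fingers": 50,"delta_pos": [0,0,0],"angular": [0,0,0]},
    {"fingers": 50,"delta_pos": [0,0,0],"angular": [0,0,0]},
    {"fingers": 50,"delta_pos": [0,0,-30],"angular": [0,0,0]},
    {"fingers": 50,"delta_pos": [0,0,-70],"angular": [0,0,0]},
    {"fingers": 50,"delta_pos": [0,0,-115],"angular": [0,0,0]},
    {"fingers": 50,"delta_pos": [0,0,-160],"angular": [0,0,0]},
    {"fingers": 50,"delta_pos": [0,0,-182],"angular": [0,0,0]},
    {"fingers": 50,"delta_pos": [0,0,-182],"angular": [0,0,0]},
  ],
)

```text
clock: 3.25
tool_pos: [0.4545, 0.3233, 0.223]
orientation: [-179.8, 0.3, -105.5]
force: [-0.5, 0.8, -0.1]
opening: 0.0597
gripper_force: 30.0
```

```bash
python3 - <<'E'
from h import *
o=ctrl.get_obs();print(o["opening"],o["gripper_force"],o["force"],o["tool_pos"],togo(o,[.562,.046,.22],-105.5))
E
```

```text
0.05972250801599077 29.999818835640326 [-0.46040636  0.81372469 -0.07884862] [0.45445714 0.32327859 0.22301133] (array([ 238.3, -177.9,    2.1]), array([-0.16,  0.34, -0.05]))
```

Call:
apply_moves(
  deltas=[
    {"fingers": 50,"delta_pos": [24,-18,0],"angular": [0,0,0]},
    {"fingers": 50,"delta_pos": [56,-42,0],"angular": [0,0,0]},
    {"fingers": 50,"delta_pos": [92,-68,0],"angular": [0,0,0]},
    {"fingers": 50,"delta_pos": [128,-95,0],"angular": [0,0,0]},
    {"fingers": 50,"delta_pos": [164,-122,0],"angular": [0,0,0]},
    {"fingers": 50,"delta_pos": [196,-146,0],"angular": [0,0,0]},
    {"fingers": 50,"delta_pos": [220,-164,0],"angular": [0,0,0]},
    {"fingers": 50,"delta_pos": [238,-178,0],"angular": [0,0,0]},
    {"fingers": 50,"delta_pos": [238,-178,0],"angular": [0,0,0]},
    {"fingers": 50,"delta_pos": [238,-178,0],"angular": [0,0,0]},
  ],
)

```text
clock: 4.25
tool_pos: [0.5603, 0.0444, 0.2178]
orientation: [179.9, -0.1, -105.7]
force: [0.1, 0.0, -0.6]
opening: 0.0598
gripper_force: 30.0
```

```bash
python3 - <<'E'
from h import *
import cv2
o=ctrl.get_obs();im=ctrl.snapshot("wrist")[:,:,::-1].copy()
np.save("o2.npy",o,allow_pickle=True)
print(o["tool_pos"],o["orientation"],o["opening"])
cv2.imwrite("pics/w2.png",cv2.resize(im[:,120:520],None,fx=1.5*4/3,fy=1.5,interpolation=cv2.INTER_CUBIC) if 0 else cv2.resize(im[0:300,120:520],None,fx=2,fy=2,interpolation=cv2.INTER_CUBIC))
E
```

```text
[0.5602828  0.04443531 0.21777873] [ 1.79890056e+02 -5.08636088e-02 -1.05656994e+02] 0.05979691242951179
```

View pics/w2.png

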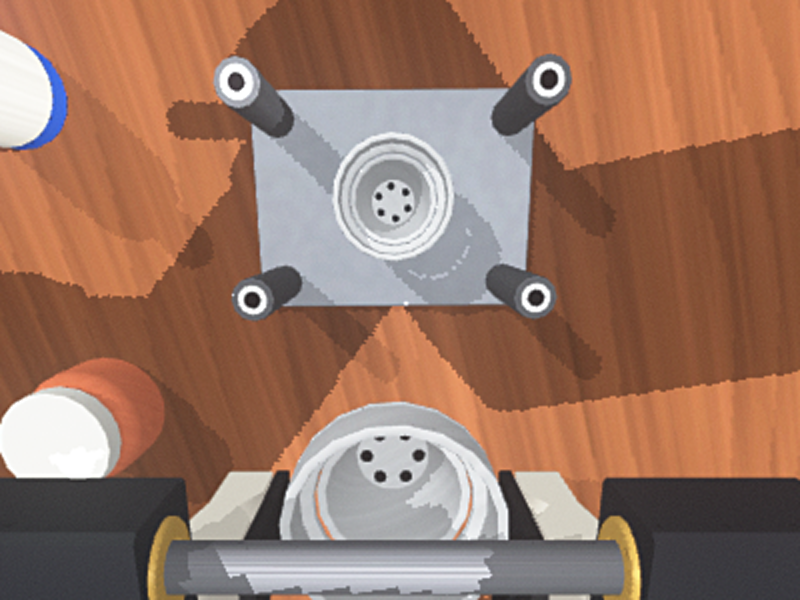

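Crop positions: thread mouths at (236,82), (549,78), (536,297), (252,299); seated rim centre (393.5,196); held cup's floor holes centred at (392.5,457). The cup sits straight in the fingers.

```bash
python3 - <<'E'
from h import *
np.set_printoptions(precision=4,suppress=True)
o=np.load("o2.npy",allow_pickle=True).item()
c=lambda a:np.array(a,float)/2+[120,0]-.25
w=px2w("wrist",c([(236,82),(549,78),(536,297),(252,299)]),.1,o)
print(w,w.mean(0),np.linalg.norm(w-np.roll(w,1,0),axis=1))
a=w[0]+w[3]-w[1]-w[2];b=w[2]+w[3]-w[0]-w[1]
print("yaw",np.degrees(np.arctan2(a[1],a[0])),np.degrees(np.arctan2(b[1],b[0]))-90)
s=px2w("wrist",c([(393.5,196)]),.068,o)[0];print("seated",s)
k=px2w("wrist",c([(392.5,457)]),o["tool_pos"][2]-.035,o)[0];print("held",k,k-o["tool_pos"])
for z in(.09,):
    for S in (s,w.mean(0)):
        t=o["tool_pos"]+S-k;t[2]=.2;print(togo(ctrl.get_obs(),t,-105.5))
E
```

```text
[[ 0.5869 -0.101   0.1   ]
 [ 0.4607 -0.0672  0.1   ]
 [ 0.4845  0.0203  0.1   ]
 [ 0.6106 -0.0142  0.1   ]] [ 0.5357 -0.0405  0.1   ] [0.0899 0.1307 0.0907 0.1308]
yaw -15.148114877307394 -15.26170141040133
seated [ 0.5353 -0.0412  0.068 ]
held [0.5607 0.0465 0.1828] [ 0.0004  0.0021 -0.035 ]
(array([91.8,  0.7, 18.1]), array([ 0.09, -0.04, -0.1 ]))
(array([91.1,  0.5, 18.1]), array([ 0.09, -0.04, -0.1 ]))
```

Call:
apply_moves(
  deltas=[
    {"fingers": 50,"delta_pos": [25,0.5,0],"angular": [0,0,0]},
    {"fingers": 50,"delta_pos": [55,0.5,5],"angular": [0,0,0]},
    {"fingers": 50,"delta_pos": [80,0.5,15],"angular": [0,0,0]},
    {"fingers": 50,"delta_pos": [91.5,0.5,30],"angular": [0,0,0]},
    {"fingers": 50,"delta_pos": [91.5,0.5,60],"angular": [0,0,0]},
    {"fingers": 50,"delta_pos": [91.5,0.5,85],"angular": [0,0,0]},
    {"fingers": 50,"delta_pos": [91.5,0.5,105],"angular": [0,0,0]},
    {"fingers": 50,"delta_pos": [91.5,0.5,118],"angular": [0,0,0]},
    {"fingers": 50,"delta_pos": [91.5,0.5,118],"angular": [0,0,0]},
    {"fingers": 50,"delta_pos": [91.5,0.5,118],"angular": [0,0,0]},
  ],
)

```text
clock: 5.3
tool_pos: [0.5359, -0.0423, 0.1012]
orientation: [180.0, -0.0, -105.5]
force: [-0.3, 0.7, -0.3]
opening: 0.0599
gripper_force: 30.0
```

```bash
python3 - <<'E'
from h import *
o=ctrl.get_obs();print(o["tool_pos"],o["orientation"],o["force"],togo(o,np.r_[o["tool_pos"][:2],.072],-105.5), np.array([.5355,-.0408])-o["tool_pos"][:2])
E
```

```text
[ 0.53589738 -0.04228748  0.10122253] [ 1.79985900e+02 -1.80228345e-02 -1.05489745e+02] [-0.27306145  0.68324148 -0.25662843] (array([-0. , -0. , 29.2]), array([ 0.01, -0.02,  0.01])) [-0.00039738  0.00148748]
```

Call:
apply_moves(
  deltas=[
    {"fingers": 50,"delta_pos": [0,0,8],"angular": [0,0,0]},
    {"fingers": 50,"delta_pos": [0,0,16],"angular": [0,0,0]},
    {"fingers": 50,"delta_pos": [0,0,22],"angular": [0,0,0]},
    {"fingers": 50,"delta_pos": [0,0,26],"angular": [0,0,0]},
    {"fingers": 50,"delta_pos": [0,0,28],"angular": [0,0,0]},
    {"fingers": 50,"delta_pos": [0,0,28],"angular": [0,0,0]},
  ],
)

```text
clock: 5.9
tool_pos: [0.5358, -0.0431, 0.0728]
orientation: [180.0, -0.0, -105.6]
force: [0.8, -0.5, -1.2]
opening: 0.06
gripper_force: 30.0
```

Call:
apply_moves(
  deltas=[
    {"fingers": 50,"delta_pos": [0,0,1],"angular": [0,0,0]},
    {"fingers": 50,"delta_pos": [0,0,2],"angular": [0,0,0]},
    {"fingers": 50,"delta_pos": [0,0,3],"angular": [0,0,0]},
    {"fingers": 50,"delta_pos": [0,0,3],"angular": [0,0,0]},
  ],
)

```text
clock: 6.3
tool_pos: [0.536, -0.0429, 0.0702]
orientation: [-180.0, 0.0, -105.6]
force: [0.2, 1.1, -0.4]
opening: 0.0593
gripper_force: 30.0
```

Call:
apply_moves(
  deltas=[
    {"fingers": 50,"delta_pos": [0,0,0.8],"angular": [0,0,0]},
    {"fingers": 50,"delta_pos": [0,0,0.8],"angular": [0,0,0]},
    {"fingers": 75,"delta_pos": [0,0,0.8],"angular": [0,0,0]},
    {"fingers": 75,"delta_pos": [0,0,0.8],"angular": [0,0,0]},
    {"fingers": 75,"delta_pos": [0,0,0.8],"angular": [0,0,0]},
    {"fingers": 75,"delta_pos": [0,0,-10],"angular": [0,0,0]},
    {"fingers": 75,"delta_pos": [0,0,-40],"angular": [0,0,0]},
    {"fingers": 75,"delta_pos": [0,0,-80],"angular": [0,0,0]},
    {"fingers": 75,"delta_pos": [-30,0,-120],"angular": [0,0,0]},
    {"fingers": 75,"delta_pos": [-30,0,-150],"angular": [0,0,0]},
  ],
)

```text
clock: 7.3
tool_pos: [0.5453, -0.0126, 0.2238]
orientation: [-179.8, 0.1, -105.5]
force: [-0.3, -0.5, -1.3]
opening: 0.0752
gripper_force: 0.0
```

Call:
apply_moves(
  deltas=[
    {"fingers": 75,"delta_pos": [-30,0,0],"angular": [0,0,0]},
    {"fingers": 75,"delta_pos": [-40,0,0],"angular": [0,0,0]},
    {"fingers": 75,"delta_pos": [-40,0,0],"angular": [0,0,0]},
    {"fingers": 75,"delta_pos": [-40,0,0],"angular": [0,0,0]},
  ],
)

```text
clock: 7.7
tool_pos: [0.5541, 0.0242, 0.2197]
orientation: [179.9, -0.0, -105.5]
force: [-0.3, 0.2, -0.2]
opening: 0.0748
gripper_force: 0.0
```

```bash
python3 - <<'E'
from h import *
import cv2
o=ctrl.get_obs();im=ctrl.snapshot("wrist")[:,:,::-1].copy()
np.save("o3.npy",o,allow_pickle=True)
print(o["tool_pos"],o["orientation"],o["opening"])
sd=ctrl.snapshot("side")[:,:,::-1]
x=cv2.resize(im[0:230,120:520],None,fx=2,fy=2,interpolation=cv2.INTER_CUBIC)
y=cv2.resize(sd[175:255,280:370],None,fx=2,fy=2,interpolation=cv2.INTER_CUBIC)
y=cv2.resize(sd[180:255,280:370],None,fx=1.86,fy=1.86,interpolation=cv2.INTER_CUBIC)
c=np.zeros((600,800,3),np.uint8);c[:460]=x;c[460:460+y.shape[0],:y.shape[1]]=y
cv2.imwrite("pics/w3.png",c)
E
```

```text
[0.55413731 0.02424968 0.21973917] [ 1.79944928e+02 -4.14131141e-02 -1.05527945e+02] 0.07483963925153998
```

View pics/w3.png

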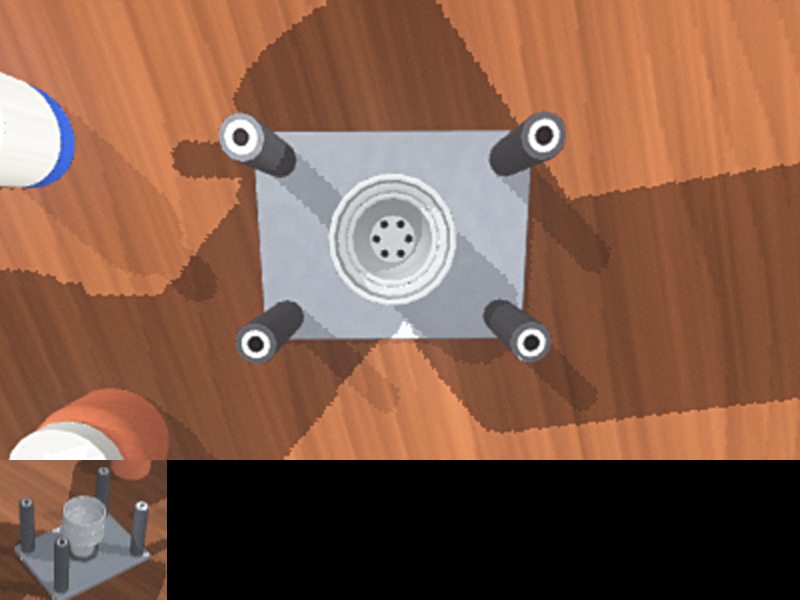

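The cup is nested and looks upright. Its rim centre is at crop (393,238.5), and the threads are at (240,136), (543,135), (530,342), (256,343). I'll measure these and work out the move to the cover.

```bash
python3 - <<'E'
from h import *
np.set_printoptions(precision=4,suppress=True)
o=np.load("o3.npy",allow_pickle=True).item()
c=lambda a:np.array(a,float)/2+[120,0]-.25
w=px2w("wrist",c([(240.5,136.5),(543,135),(530.5,342.5),(256,343.5)]),.1,o)
a=w[0]+w[3]-w[1]-w[2];b=w[2]+w[3]-w[0]-w[1]
print(w.mean(0),np.linalg.norm(w-np.roll(w,1,0),axis=1),"yaw",np.degrees(np.arctan2(a[1],a[0])),np.degrees(np.arctan2(b[1],b[0]))-90)
print("cup rim",px2w("wrist",c([(393,238.5)]),.09,o)[0],"floor",px2w("wrist",c([(392.5,239)]),.035,o)[0])
print(togo(ctrl.get_obs(),[.5325,-.351,.22],-165))
E
```

```text
[ 0.5359 -0.0404  0.1   ] [0.0904 0.1303 0.0906 0.1301] yaw -15.324745025348742 -15.153707173937192
cup rim [ 0.535  -0.0425  0.09  ] floor [ 0.5356 -0.0412  0.035 ]
(array([366.9, -79.8,  -0.1]), array([ 0.02, -0.07, 59.42]))
```

Call:
apply_moves(
  deltas=[
    {"fingers": 75,"delta_pos": [30,-7,0],"angular": [0,0,6]},
    {"fingers": 75,"delta_pos": [75,-16,0],"angular": [0,0,13]},
    {"fingers": 75,"delta_pos": [122,-26,0],"angular": [0,0,20]},
    {"fingers": 75,"delta_pos": [170,-37,0],"angular": [0,0,28]},
    {"fingers": 75,"delta_pos": [218,-47,0],"angular": [0,0,36]},
    {"fingers": 75,"delta_pos": [266,-58,0],"angular": [0,0,44]},
    {"fingers": 75,"delta_pos": [310,-67,0],"angular": [0,0,51]},
    {"fingers": 75,"delta_pos": [345,-75,0],"angular": [0,0,57]},
    {"fingers": 75,"delta_pos": [367,-80,0],"angular": [0,0,59.4]},
    {"fingers": 75,"delta_pos": [367,-80,0],"angular": [0,0,59.4]},
  ],
)

```text
clock: 8.8
tool_pos: [0.5318, -0.3538, 0.219]
orientation: [180.0, -0.1, -165.3]
force: [-0.2, -0.8, -0.3]
opening: 0.0751
gripper_force: 0.0
```

Call:
apply_moves(
  deltas=[
    {"fingers": 60,"delta_pos": [0,0,0],"angular": [0,0,0]},
    {"fingers": 60,"delta_pos": [0,0,0],"angular": [0,0,0]},
    {"fingers": 60,"delta_pos": [0,0,0],"angular": [0,0,0]},
  ],
)

```text
clock: 9.1
tool_pos: [0.5334, -0.3497, 0.2203]
orientation: [-180.0, 0.0, -164.9]
force: [0.2, 0.4, -0.9]
opening: 0.0614
gripper_force: 0.0
```

```bash
python3 - <<'E'
from h import *
import cv2
o=ctrl.get_obs();im=ctrl.snapshot("wrist")[:,:,::-1].copy()
np.save("o4.npy",o,allow_pickle=True)
print(o["tool_pos"],o["orientation"],o["opening"],o["joint_pos"])
cv2.imwrite("pics/w4.png",cv2.resize(im[0:300,120:520],None,fx=2,fy=2,interpolation=cv2.INTER_CUBIC))
E
```

```text
[ 0.53337611 -0.34971309  0.22025429] [-1.79999383e+02  9.27194657e-03 -1.64880170e+02] 0.06136674845915502 [-1.57529433e+01  1.72986209e+01 -4.86293758e+00 -4.56604540e-03
 -6.78301670e+01 -5.91255042e+01]
```

View pics/w4.png

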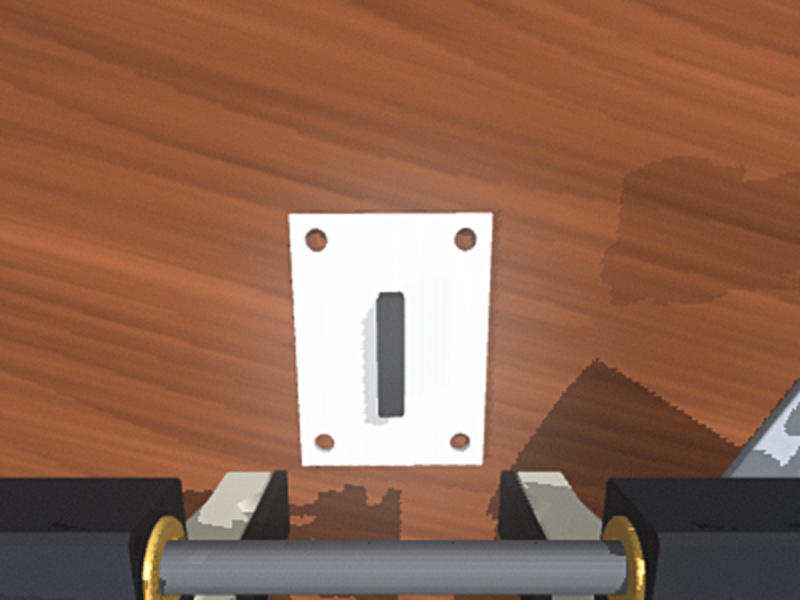

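The cover is square in the view: holes at crop (316,239.5), (465,238.5), (460,441), (324,441), and the rib centred near (390,354).

```bash
python3 - <<'E'
from h import *
np.set_printoptions(precision=4,suppress=True)
o=np.load("o4.npy",allow_pickle=True).item()
c=lambda a:np.array(a,float)/2+[120,0]-.25
w=px2w("wrist",c([(316,239.5),(465,238.5),(460,441),(324,441)]),.008,o)
a=w[0]+w[1]-w[2]-w[3];b=w[0]+w[3]-w[1]-w[2]
print(w.mean(0),np.linalg.norm(w-np.roll(w,1,0),axis=1),"yaw",np.degrees(np.arctan2(a[1],a[0]))%180,np.degrees(np.arctan2(b[1],b[0]))%180-90)
r=px2w("wrist",c([(391,293),(391,414)]),.046,o);print("rib",r.mean(0),np.linalg.norm(r[0]-r[1]))
m=w.mean(0);print(togo(ctrl.get_obs(),[m[0],m[1],.014],15.0-180))
E
```

```text
[ 0.5295 -0.3507  0.008 ] [0.1288 0.0895 0.1294 0.0901] yaw 15.451871068546183 15.270550947032405
rib [ 0.5281 -0.3511  0.046 ] 0.07022012840292699
(array([  4.1,   0. , 206.3]), array([-0.01,  0.01,  0.12]))
```

Call:
apply_moves(
  deltas=[
    {"fingers": 50,"delta_pos": [4.4,0,30],"angular": [0,0,-0.2]},
    {"fingers": 50,"delta_pos": [4.4,0,75],"angular": [0,0,-0.2]},
    {"fingers": 50,"delta_pos": [4.4,0,120],"angular": [0,0,-0.2]},
    {"fingers": 50,"delta_pos": [4.4,0,160],"angular": [0,0,-0.2]},
    {"fingers": 50,"delta_pos": [4.4,0,188],"angular": [0,0,-0.2]},
    {"fingers": 50,"delta_pos": [4.4,0,201],"angular": [0,0,-0.2]},
    {"fingers": 50,"delta_pos": [4.4,0,206],"angular": [0,0,-0.2]},
    {"fingers": 50,"delta_pos": [4.4,0,206],"angular": [0,0,-0.2]},
  ],
)

```text
clock: 9.95
tool_pos: [0.5297, -0.3516, 0.0146]
orientation: [-180.0, 0.0, -164.7]
force: [0.6, 0.0, 0.5]
opening: 0.0499
gripper_force: 0.0
```

Call:
apply_moves(
  deltas=[
    {"fingers": 8,"delta_pos": [0,0,0],"angular": [0,0,0]},
    {"fingers": 8,"delta_pos": [0,0,0],"angular": [0,0,0]},
    {"fingers": 8,"delta_pos": [0,0,0],"angular": [0,0,0]},
    {"fingers": 8,"delta_pos": [0,0,0],"angular": [0,0,0]},
    {"fingers": 8,"delta_pos": [0,0,0],"angular": [0,0,0]},
    {"fingers": 8,"delta_pos": [0,0,0],"angular": [0,0,0]},
    {"fingers": 8,"delta_pos": [0,0,0],"angular": [0,0,0]},
  ],
)

```text
clock: 10.65
tool_pos: [0.5293, -0.3519, 0.0145]
orientation: [-180.0, 0.0, -164.7]
force: [-1.0, -0.2, 3.8]
opening: 0.0157
gripper_force: 30.0
```

Call:
apply_moves(
  deltas=[
    {"fingers": 8,"delta_pos": [0,0,-5],"angular": [0,0,0]},
    {"fingers": 8,"delta_pos": [0,0,-18],"angular": [0,0,0]},
    {"fingers": 8,"delta_pos": [0,0,-38],"angular": [0,0,0]},
    {"fingers": 8,"delta_pos": [0,0,-64],"angular": [0,0,0]},
    {"fingers": 8,"delta_pos": [0,0,-92],"angular": [0,0,0]},
    {"fingers": 8,"delta_pos": [0,0,-120],"angular": [0,0,0]},
    {"fingers": 8,"delta_pos": [0,0,-145],"angular": [0,0,0]},
    {"fingers": 8,"delta_pos": [0,0,-162],"angular": [0,0,0]},
    {"fingers": 8,"delta_pos": [0,0,-168],"angular": [0,0,0]},
    {"fingers": 8,"delta_pos": [0,0,-168],"angular": [0,0,0]},
  ],
)

```text
clock: 11.65
tool_pos: [0.529, -0.3515, 0.1828]
orientation: [-180.0, 0.1, -164.8]
force: [0.4, 0.6, -5.4]
opening: 0.0157
gripper_force: 30.0
```

```bash
python3 - <<'E'
from h import *
o=ctrl.get_obs();print(o["tool_pos"],o["orientation"],o["force"],o["moment"],o["opening"],o["gripper_force"])
# grasp offset: hole centre in tool frame (x) at grasp: cover centre (.529,-.351), TCP then (.5293,-.3519)
d,r=togo(o,[.5358,-.0405,.182],-195.2);print(d,r)
E
```

```text
[ 0.52904166 -0.35152751  0.18279972] [-1.79984053e+02  6.34914776e-02 -1.64768938e+02] [ 0.44648041  0.61137345 -5.35702471] [ 0.06489593 -0.21152553 -0.01405158] 0.015696238140568294 29.998044669628143
[-88.2 298.3   0.8] [ 0.    0.07 30.43]
```

Call:
apply_moves(
  deltas=[
    {"fingers": 8,"delta_pos": [-4,14,0],"angular": [0,0,1.5]},
    {"fingers": 8,"delta_pos": [-14,47,0],"angular": [0,0,5]},
    {"fingers": 8,"delta_pos": [-27,90,0],"angular": [0,0,9]},
    {"fingers": 8,"delta_pos": [-40,135,0],"angular": [0,0,13.5]},
    {"fingers": 8,"delta_pos": [-53,180,0],"angular": [0,0,18]},
    {"fingers": 8,"delta_pos": [-66,222,0],"angular": [0,0,22.5]},
    {"fingers": 8,"delta_pos": [-76,257,0],"angular": [0,0,26.5]},
    {"fingers": 8,"delta_pos": [-83,282,0],"angular": [0,0,29]},
    {"fingers": 8,"delta_pos": [-87,295,0],"angular": [0,0,30.2]},
    {"fingers": 8,"delta_pos": [-88.2,298.3,0],"angular": [0,0,30.4]},
  ],
)

```text
clock: 12.65
tool_pos: [0.5348, -0.0392, 0.1807]
orientation: [-180.0, -0.1, 164.9]
force: [0.3, -0.4, -5.5]
opening: 0.0158
gripper_force: 30.0
```

Call:
apply_moves(
  deltas=[
    {"fingers": 8,"delta_pos": [0,0,10],"angular": [0,0,0]},
    {"fingers": 8,"delta_pos": [0,0,22],"angular": [0,0,0]},
    {"fingers": 8,"delta_pos": [0,0,34],"angular": [0,0,0]},
    {"fingers": 8,"delta_pos": [0,0,42],"angular": [0,0,0]},
    {"fingers": 8,"delta_pos": [0,0,45],"angular": [0,0,0]},
    {"fingers": 8,"delta_pos": [0,0,45],"angular": [0,0,0]},
    {"fingers": 8,"delta_pos": [0,0,45],"angular": [0,0,0]},
  ],
)

```text
clock: 13.35
tool_pos: [0.536, -0.0408, 0.1373]
orientation: [180.0, 0.0, 164.8]
force: [-0.3, 0.5, -4.6]
opening: 0.0161
gripper_force: 30.0
```

```bash
python3 - <<'E'
from h import *
import cv2
o=ctrl.get_obs();im=ctrl.snapshot("wrist")[:,:,::-1].copy()
sd=ctrl.snapshot("side")[:,:,::-1];sc=ctrl.snapshot("scene")[:,:,::-1]
np.save("o5.npy",o,allow_pickle=True);cv2.imwrite("pics/sd5.png",sd);cv2.imwrite("pics/sc5.png",sc)
print(o["tool_pos"],o["orientation"],o["force"],o["moment"])
r=lambda i,s:cv2.resize(i,None,fx=s,fy=s,interpolation=cv2.INTER_CUBIC)
c=np.zeros((600,800,3),np.uint8)
c[:300,:]=r(im[100:250,120:520],2)
c[300:600,:400]=r(sd[175:250,275:375],4);c[300:600,400:]=r(sc[165:240,260:360],4)
cv2.imwrite("pics/w5.png",c)
E
```

```text
[ 0.5360348  -0.04083506  0.13730717] [1.79997402e+02 2.49515762e-02 1.64833070e+02] [-0.25749752  0.48183903 -4.616577  ] [ 0.02728729 -0.23126284  0.03124412]
```

View pics/w5.png

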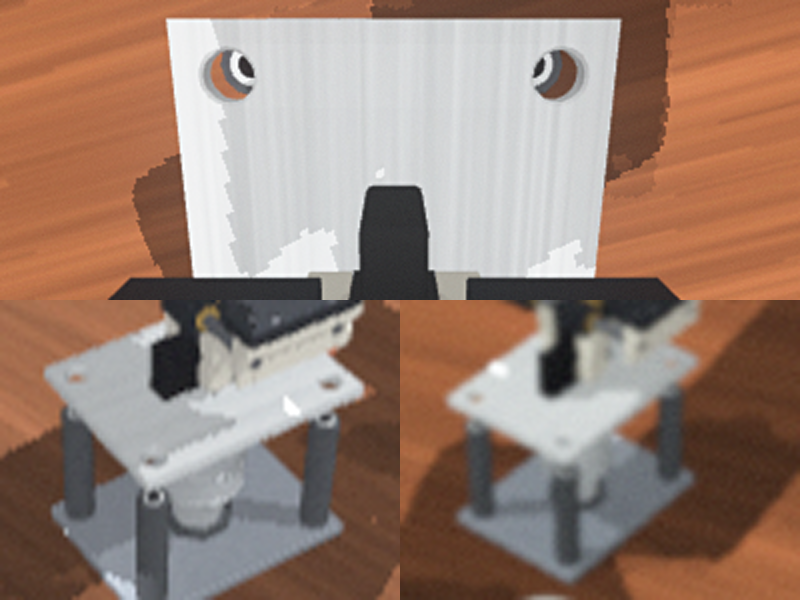

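The wrist view shows both near holes with their threads in sight: hole outlines centred at crop (228,75) and (558,75), thread rings near (243,68) and (540,69). The plate looks level and clear of the pillars. I'll check this with numbers.

```bash
python3 - <<'E'
from h import *
np.set_printoptions(precision=4,suppress=True)
o=np.load("o5.npy",allow_pickle=True).item()
c=lambda a:np.array(a,float)/2+[120,100]-.25
h=px2w("wrist",c([(228.5,75.5),(558.5,75)]),o["tool_pos"][2]-.0145+.008,o)
t=px2w("wrist",c([(243,68),(540,69)]),.1,o)
print("holes",h,np.linalg.norm(h[0]-h[1]));print("threads",t,np.linalg.norm(t[0]-t[1]))
s=np.radians(-15.2);R=np.array([[np.cos(s),-np.sin(s)],[np.sin(s),np.cos(s)]])
T=np.array([.5358,-.0405])+np.array([(65,45),(-65,45),(-65,-45),(65,-45)])/1e3@R.T
print("thread model",T)
D=(h-t)[:,:2];print("hole-thread in stand axes mm",D@R*1e3)
# side and scene: hole centres on top surface
cs=lambda a:np.array(a,float)/4+[275,175]-.375
cc=lambda a:np.array(a,float)/4+[260,165]-.375
z=o["tool_pos"][2]-.0145+.008
hs=px2w("side",cs([(76,78),(154,160),(330,83)]),z);print("side",hs,)
hc=px2w("scene",cc([(78,100),(163,141),(272,60)]),z);print("scene",hc)
tw=px2w("side",cs([(154,196)]),.1);print("side thr",tw)
# tilt check: rows of hole pair and 130 edge
print("proj expect holes", (w2px("wrist",np.c_[T,np.full(4,z)],o)+.25-[120,100])*2)
E
```

```text
holes [[ 0.4626 -0.0661  0.1308]
 [ 0.4861  0.0206  0.1308]] 0.08986826684297844
threads [[ 0.4618 -0.0696  0.1   ]
 [ 0.4872  0.0227  0.1   ]] 0.0956372010636799
thread model [[ 0.6103 -0.0141]
 [ 0.4849  0.02  ]
 [ 0.4613 -0.0669]
 [ 0.5867 -0.101 ]]
hole-thread in stand axes mm [[-0.096   3.5244]
 [-0.5445 -2.2442]]
side [[ 0.4832  0.0158  0.1308]
 [ 0.4612 -0.0692  0.1308]
 [ 0.587  -0.1032  0.1308]]
scene [[ 0.5957 -0.0955  0.1308]
 [ 0.6153 -0.0144  0.1308]
 [ 0.4895  0.0222  0.1308]]
side thr [[ 0.4623 -0.0687  0.1   ]]
proj expect holes [[525.2498 468.9693]
 [555.2761  71.3377]
 [224.1864  71.3084]
 [255.5876 468.9018]]
```

Holes and threads agree to within about 1.5 mm in all three views. Spacings of 130 and 90 mm and the -15° direction come back assuming a level plate, so it is level. I'm handing in.

```bash
python3 -c "
from plant import ctrl
o=ctrl.get_obs();print(o['tool_pos'],o['qvel'],o['gripper_force']);print(ctrl.close_job())"
```

```text
[ 0.53607724 -0.04063456  0.13760841] [ 0.15583182 -0.02409085 -0.07781362 -0.12552228  0.15985135  0.01722421] 29.998066127300262
the job is handed in; nothing more can be done
None
```

The job is handed in, with no verdict shown: the loose cup is nested in the seated cup and let go, and the cover is held level and still about 2 cm above the pillars, each hole within about 1.5 mm of its thread by camera measurement.

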